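# Set the stop key of a tyre-truing machine by feel and clamp it

### The arm

A 7-joint arm with a two-finger parallel gripper is mounted at the origin on the work surface. World frame = base frame: x ahead of the robot, y to its left, z up, the work surface at z = 0. Lengths are in m, angles in rad, forces in N, time in s.
With the tool pointing down it reaches from about 0.425 to 0.925 m from the base axis. Payload 6.8 kg.
Tool frame: the origin (TCP) lies on the centre line of the jaws, within the pads' length; the fingertips stand 8 mm ahead of it and the grasp point (between the pads) lies 11 mm behind it; z points along the fingers, y is the direction in which the jaws open and shut (so a half turn about z gives the same grasp; the last joint's range is limited). The gripper opens to 88 mm and grips with 3 to 60 N. Pads are 20 mm wide; open, the fingers measure 115 mm over their backs; the gripper's body (75 mm by 178 mm) begins 61 mm behind the grasp point.
Start: joints at [1.093, 0.477, 0.022, 1.555, -0.011, 1.109, -0.083], TCP at [0.244, -0.629, 0.231] pointing down, gripper open.
Joint ranges: [-2.96, 2.96], [-0.34, 2.1], [-1.41, 1.46], [0.24, 2.44], [-1.37, 4.51], [0.17, 1.92], [-2.96, 2.96]. Speed limits (rad/s): [2.39, 2.39, 3.14, 3.14, 3.14, 3.14, 3.14].

### API

Orientations are given as a unit quaternion [w, x, y, z].
In Python, from station import monitor, optics, workorder gives the robot as it stands. The module is installed in compiled form; this text tells all that it offers.
- The arm moves only by the tool jog_arm, never from a script. Its argument "rows" is a list of rows, each a list of 3 entries, a list of its own where there are three numbers: the turn, a rotation vector about the tool's x, y, z in degrees, then the shift along the tool's x, y, z in m, then the finger opening in m, from 0 to 0.0878. A call has exactly 8 rows; each row is the pose to reach, as a shift and turn from the pose measured when the call began, along the tool's axes at that moment; what a row does not reach only later rows make up. A row lasts 1/8 s, in which the tool goes at most 62.5 mm and 10.7 degrees, less where a joint would pass 70% of its speed; a pose out of reach is approached as far as the arm can. A call with a gripper value outside its range is refused whole. The fingers move at their own pace and stop on an object; "grip_force" is the grip in N (left out, the last holds). Time passes only in rows, so rows that repeat a pose let the fingers close, or fill a call up. It gives the time, the measured TCP pose, the force and the opening at its end, in the units of the state.
- monitor.sense(): the state, without advancing time (a new reading comes with each control period).
- optics.read_camera(name): name is "scene" or "top" or "wrist"; returns (picture, depth): 480x640x3 uint8, red, green, blue; 480x640 float32, m along the optical axis (not along the pixel's ray), 0 where there is no reading.
- optics.camera_info(name): a dict with "fx", "fy", "cx", "cy" (pixels), "R" (3x3) and "t" (3): a world point X has camera coordinates R X + t. Camera axes: x right, y down, z forward; pixel columns grow to the right and rows downward; lengths in m; the calibration is good to about 2 mm. A picture is of the moment at which its call begins: read the wrist's pose just before it. camera_info takes no time and is no camera call; for the wrist camera it gives the pose at the moment of the call.
- workorder.finish_job(): hands the job in, once; it reports no verdict.
The state is a dict: "clock": time; "qpos": joint angles; "joint_velocities": joint speeds; "effort": joint torques, N m; "tcp_pos": TCP position; "tcp_rot": TCP orientation; "ft_force": force on the tool from outside, world axes, zero at the start; "ft_torque": the same for the moment, N m; "opening": finger opening in m.
Only numpy, scipy, OpenCV 4.12 (cv2) and the standard library are available. Lean on these libraries where they do the work, as an engineer would, in place of code of your own. Each camera call takes 0.05 s, during which the arm holds its last target. There are 200 camera calls.

### The job

On the tyre-truing machine, take the sprung stop key by its grip, press it down against its spring and drag it along the slot to the left until its foot drops into the index notch hidden under the slot, and stop there with the foot fully down in the notch. Then let go of the key and turn the T-handle clockwise until the rising resistance shows that the clamp bar holds the key snugly, without forcing it. Let go, and leave the other things on the bench where they are.

Things in the scene. Friction and masses are not known exactly. Their poses are not given: they have to be found in the camera images.
- bed: Fixed tyre-truing machine. Origin on the bench under its slot's middle; x away from the robot at yaw 0, y along the slot (left), z up. Base plate x -115..55, y -140..285 mm, 12 thick. Slotted bed x -46..50, y -135..135, flat top at z 49. Grey clamp block x -115..-47, y -30..30, top z 49. Motor head with a tyre, 96 tall, at y 153..285.
- slot_mid (a point): Middle of the slot at the bed's top (bed frame x 0, y 0, z 49 mm). The slot is open from y -85 to 85; its far edge (x = 7) is fixed, its near edge is the clamp bar. The key's foot slides under the 12 mm cover on two flat strips at z 24, cut by one hidden notch, 36 mm long in y, bottom at z 12; its middle is somewhere from y -12 to 50.
- key: Sprung stop key, captive in the slot (rises 3 mm at most), 0.15 kg. Origin on its axis at the foot's underside with the spring extended; z up. Black grip 26 (x) by 30 (y) mm, 55 to 97 mm above the origin; stem 10 (x) by 24 (y); foot 44 (x) by 28 (y) by 10 mm. Starts on the strips at the slot's right end, y -68 to -50 in the bed's frame.
- key_foot (a point): Middle of the foot's underside; bed-frame z 24 mm on the strips, 12 fully down in the notch. A spring pushes the foot out of the grip: 3 N to start, 0.3 N more per mm, 14 mm travel. Pressed a few mm and dragged, it snaps down over the notch: the upward force vanishes and the notch's end then stops it sideways.
- t_handle: Steel T-handle on a vertical screw on the clamp block (bed frame x -85, y 0). Origin on its axis at the block's top, z 49 of the bed; z up, y along the cross-bar, which is 80 (y) by 12 (x) mm, 19 to 37 mm above the origin. Clockwise from above tightens, evenly stiff at about 0.25 N m; it stays where it is left.
- clamp_bar: Flat steel bar 168 (y) by 35 (x) by 12 mm, the slot's near side, flush with the bed's top. Its edge is at x -11 mm of its frame (the bed's, shifted along x). The T-handle drives it to +x, 6 mm per rad. The pinch begins 0.5 to 1.1 rad from the start; each further rad adds 48 N and 0.3 N m; 0.3 to 0.7 rad is snug, over 1.2 is forcing.
- tyre_a: Loose tyre, 56 mm across, 26 tall, lying on the machine's base plate, left of the clamp block. A bystander.
- tyre_b: Loose tyre, 66 mm across, 30 tall, lying on the bench. A bystander.
- driver: Loose screwdriver, 170 mm long, lying on the bench. A bystander.
- glue: Upright glue bottle, 40 mm across, 90 tall. A bystander.
- battery: Battery pack, 47 by 138 by 25 mm. A bystander.
- diff_block: Aluminium block 60 by 80 by 30 mm. A bystander.
Things that resemble listed ones, but are neither listed nor needed, are in the scene too. What is shaped like the key but blue is not meant.

How it is judged:
On the way, in this order (a step that is already met when the one before it is completed fails the run):
1. the key's foot is down in the hidden notch (z of key_foot in the frame of bed below 0.016 m), for 0.2 s.
2. the clamp bar pinches the key, which the fingers have let go (contact force between clamp_bar and key above 6 N and contact force between the fingers and key below 0.5 N and z of key_foot in the frame of bed below 0.016 m), for 0.2 s.
At the end, for the whole second after the job is handed in: The key stands still with its foot down in the notch (less than 16 mm above the bench; 12 is the bottom, 24 the strips), pinched by the clamp bar with more than 6 N (z of key_foot in the frame of bed below 0.016 m and contact force between clamp_bar and key above 6 N and linear speed of key below 0.02 m/s); the robot touches nothing.
It fails at once if the clamp is forced (more than 65 N on the key) (contact force between clamp_bar and key above 65 N).
It fails at once if a bystander is moved by more than 30 mm (distance of any of tyre_a, tyre_b, driver, glue, battery, diff_block from where it was at the start of the episode above 0.03 m).
It also fails if it takes over 59 s, if anything falls off the work surface, if the arm or the gripper's body presses on something with over 40 N, if the wrist force passes 120 N, or if a joint passes its speed limit or range.

## Working session

There is one attempt and no reset: what is moved stays moved. The work goes in short steps, Python scripts to look and compute and a tool call to move; the robot and the scene stay as the last step left them, time stands still between calls to the robot, and variables do not carry over. Pictures are saved under pics/ and viewed, about 8 in all and at most 12, crops included, and the job is handed in when it is done.

Besides the shell and the picture viewer there is one more tool, called after "Emit:" as name([rows], argument=value, ...), one row to a line, values as JSON. jog_arm: Moves the arm, as the interface text tells. Its arguments: {"type":"object","properties":{"rows":{"type":"array"},"grip_force":{"type":"number"}},"required":["rows"]}

```bash
mkdir -p pics; cat > h.py <<'E'
import numpy as np, cv2
from station import monitor, optics, workorder
from scipy.spatial.transform import Rotation as Rn
def snap(n,f):
    i=optics.camera_info(n); p,d=optics.read_camera(n)
    cv2.imwrite(f'pics/{f}.png',p[:,:,::-1]); np.savez(f'pics/{f}.npz',d=d,p=p,**{k:np.array(v) for k,v in i.items()})
def pt(f,u,v,r=1):
    z=np.load(f'pics/{f}.npz'); w=z['d'][v-r:v+r+1,u-r:u+r+1]; w=w[w>0]; d=np.median(w)
    c=np.array([(u-z['cx'])/z['fx']*d,(v-z['cy'])/z['fy']*d,d]); return z['R'].T@(c-z['t'])
def cloud(f):
    z=np.load(f'pics/{f}.npz'); v,u=np.mgrid[:480,:640]; d=z['d']
    c=np.stack([(u-z['cx'])/z['fx']*d,(v-z['cy'])/z['fy']*d,d],-1); return (c-z['t'])@z['R'],d>0,z['p']
def tool(p): # world point -> shift in tool axes
    s=monitor.sense(); q=s['tcp_rot']; R=Rn.from_quat([q[1],q[2],q[3],q[0]]); return R.inv().apply(np.array(p)-s['tcp_pos']),R.as_matrix()
def st():
    s=monitor.sense()
    for k in ('clock','tcp_pos','tcp_rot','ft_force','ft_torque','opening','qpos'): print(k,np.round(s[k],4))
E
python3 -c "
from h import *
snap('top','top1');snap('scene','sc1');st()
for n in('top','scene'):print(optics.camera_info(n))"
```

```text
clock 0.1
tcp_pos [ 0.2438 -0.6289  0.2298]
tcp_rot [-8.000e-04  9.830e-01  1.839e-01 -2.000e-04]
ft_force [-0.2404 -0.4247 -0.5282]
ft_torque [-0.0182 -0.049  -0.0352]
opening 0.0877
qpos [ 1.0929  0.4777  0.0224  1.5563 -0.0115  1.1093 -0.0831]
{'fx': 480.55738244970337, 'fy': 480.55738244970337, 'cx': 319.8818206891217, 'cy': 238.74285831014322, 'R': array([[-0.01615511, -0.99977754, -0.01356018],
       [-0.98864075,  0.01799901, -0.14921633],
       [ 0.1494272 ,  0.01099554, -0.98871159]]), 't': array([0.02097747, 0.52610924, 1.17470524])}
{'fx': 536.2054952724255, 'fy': 536.2054952724255, 'cx': 313.22573901320266, 'cy': 236.01134714594505, 'R': array([[ 0.35972526,  0.9329191 ,  0.01611468],
       [ 0.57764198, -0.20910395, -0.78905341],
       [-0.73275336,  0.29315096, -0.61411321]]), 't': array([-0.20191242, -0.25478166,  1.54996852])}
```

View pics/top1.png

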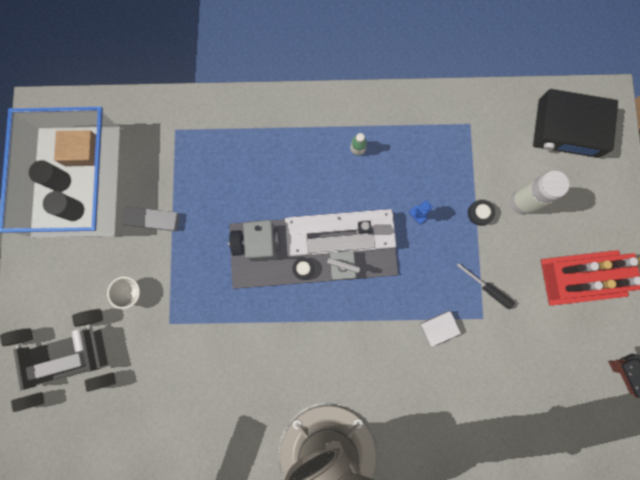

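View pics/sc1.png

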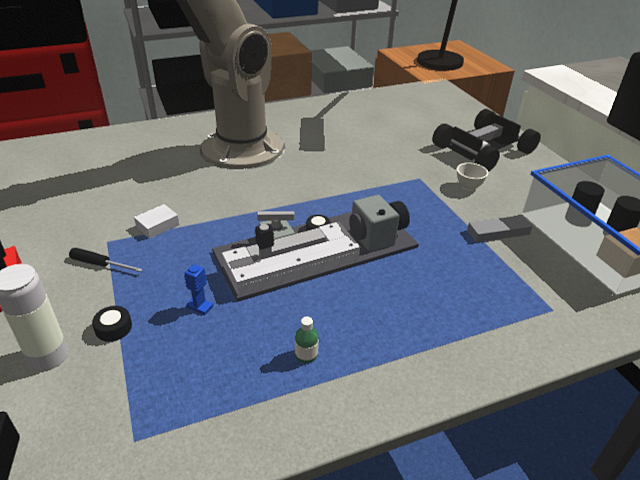

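The top view shows the machine at about (230–398, 210–287). The key is at about (365,227), the T-handle at (343,266), tyre_a at (303,269) and the blue decoy at (421,212). I'll measure from depth and take an enlarged crop.

```bash
python3 -c "
from h import *
W,ok,p=cloud('top1')
# bed top mask
b=(abs(W[...,2]-.049)<.006)&ok
b[:, :280]=0;b[:,402:]=0;b[:200]=0;b[262:]=0
w=(p.min(-1)>150)&b
pts=W[w][:,:2]
r=cv2.minAreaRect(pts.astype(np.float32)*1000);print(len(pts),r,np.round(cv2.boxPoints(r),1).tolist(),np.median(W[w][:,2]))
k=ok&(W[...,2]>.075); k[:,:340]=0;k[:,385:]=0;k[:212]=0;k[245:]=0
print('key',k.sum(),W[k].mean(0),W[k].min(0),W[k].max(0))
t=ok&(W[...,2]>.070); t[:,:322]=0;t[:,370:]=0;t[:250]=0;t[285:]=0
q=W[t];print('T',t.sum(),q.mean(0),q.min(0),q.max(0),cv2.minAreaRect(q[:,:2].astype(np.float32)*1000))
c=cv2.resize(p[195:295,225:405,::-1],None,fx=4.4,fy=4.4,interpolation=cv2.INTER_CUBIC);cv2.imwrite('pics/c1.png',c)
"
```

```text
3308 ((529.5506591796875, -38.480255126953125), (122.57572174072266, 269.1898193359375), 3.51373553276062) [[460.1000061035156, 92.0999984741211], [476.6000061035156, -176.60000610351562], [599.0, -169.10000610351562], [582.5, 99.5999984741211]] 0.04905862150325289
key 177 [ 0.54197772 -0.09340832  0.11671913] [ 0.53032899 -0.11019741  0.07879061] [ 0.55869564 -0.07842784  0.12720371]
T 188 [ 0.45490184 -0.04235184  0.08442136] [ 0.43779218 -0.0814779   0.07012679] [ 0.47225972 -0.00482995  0.09097515] ((456.1944580078125, -43.09429931640625), (79.17520904541016, 16.969924926757812), 68.50477600097656)
```

View pics/c1.png

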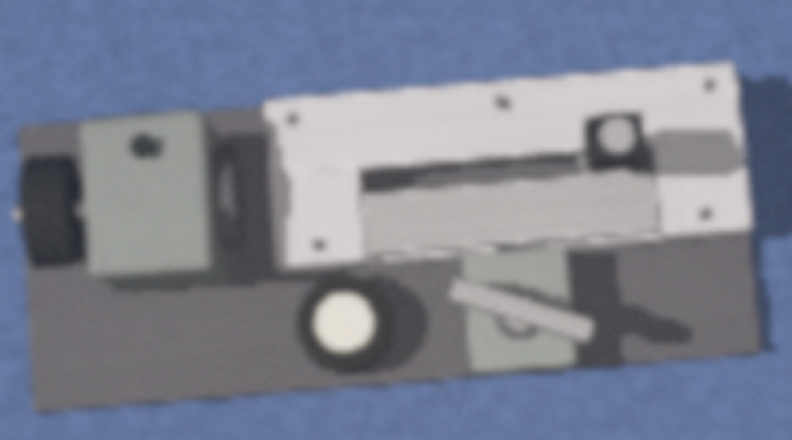

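```bash
python3 -c "
from h import *
W,ok,p=cloud('top1')
a=np.radians(3.51);X=np.array([np.cos(a),np.sin(a)]);Y=np.array([-X[1],X[0]]);O=np.array([.5909,-.0348])-.05*X
print('O',O)
k=ok&(W[...,2]>.105); k[:,:340]=0;k[:,385:]=0;k[:212]=0;k[245:]=0
q=W[k][:,:2]-O;b=np.c_[q@X,q@Y];print('key bed',np.percentile(b,[2,50,98],axis=0),np.percentile(W[k][:,2],[5,25,50,75,95]))
t=ok&(W[...,2]>.08); t[:,:322]=0;t[:,370:]=0;t[:250]=0;t[285:]=0
q=W[t][:,:2];c=cv2.minAreaRect(q.astype(np.float32)*1000);u,s,v=np.linalg.svd(q-q.mean(0));print('T',c,v[0],np.degrees(np.arctan2(v[0,1],v[0,0])),q.mean(0))
K=O+X*-.002+Y*-.0555
print(K,tool([*K,.2]))
"
```

```text
O [ 0.54099379 -0.03786114]
key bed [[-0.01318507 -0.07088738]
 [-0.00173156 -0.05623573]
 [ 0.01248735 -0.04173163]] [0.11180767 0.11889182 0.12126015 0.12323495 0.12578488]
T ((455.2529602050781, -42.638423919677734), (79.18102264404297, 12.646320343017578), 71.3636703491211) [0.3158155  0.94882062] 71.58994839466459 [ 0.45538433 -0.04230845]
[ 0.54239541 -0.09337947] (array([ 0.47201091, -0.39133993,  0.03035678]), array([[ 9.32395163e-01,  3.61439850e-01, -7.03473916e-04],
       [ 3.61440506e-01, -9.32394101e-01,  1.41498875e-03],
       [-1.44481606e-04, -1.57359264e-03, -9.99998751e-01]]))
```

Emit:
jog_arm([
  [[0,0,2],[0.047,-0.039,0.003],0.07],
  [[0,0,4],[0.094,-0.078,0.006],0.07],
  [[0,0,6],[0.142,-0.117,0.009],0.07],
  [[0,0,8],[0.189,-0.156,0.012],0.07],
  [[0,0,10],[0.236,-0.195,0.015],0.07],
  [[0,0,12],[0.283,-0.235,0.018],0.07],
  [[0,0,14],[0.33,-0.274,0.021],0.07],
  [[0,0,17.7],[0.378,-0.313,0.024],0.07],
])

```text
clock: 1.1
tcp_pos: [0.4835, -0.1987, 0.2061]
tcp_rot: [-0.001, 1.0, 0.029, -0.0]
ft_force: [0.2, -0.6, -0.8]
opening: 0.0699
```

```bash
python3 -c "
from h import *
st();print(tool([.5425,-.0938,.2]))"
```

```text
clock 1.1
tcp_pos [ 0.4835 -0.1987  0.2061]
tcp_rot [-7.000e-04  9.996e-01  2.940e-02 -4.000e-04]
ft_force [ 0.225  -0.6404 -0.812 ]
ft_torque [-0.0444 -0.0176 -0.0111]
opening 0.0699
qpos [ 0.3939  0.2616 -0.1448  1.9348  0.0446  0.9494 -1.2841]
(array([ 0.06508261, -0.10121317,  0.00617865]), array([[ 9.98273094e-01,  5.87375499e-02, -8.54197785e-04],
       [ 5.87386491e-02, -9.98272517e-01,  1.32425887e-03],
       [-7.74938451e-04, -1.37214643e-03, -9.99998758e-01]]))
```

Emit:
jog_arm([
  [[0,0,0],[0.02,-0.03,0.003],0.07],
  [[0,0,0],[0.045,-0.07,0.006],0.07],
  [[0,0,0],[0.06,-0.095,0.006],0.07],
  [[0,0,0],[0.065,-0.101,0.006],0.07],
  [[0,0,0],[0.065,-0.101,0.006],0.07],
  [[0,0,0],[0.065,-0.101,0.006],0.07],
  [[0,0,0],[0.065,-0.101,0.006],0.07],
  [[0,0,0],[0.065,-0.101,0.006],0.07],
])

```text
clock: 2.1
tcp_pos: [0.5422, -0.0947, 0.2002]
tcp_rot: [-0.001, 1.0, 0.029, -0.0]
ft_force: [0.8, -0.0, -0.3]
opening: 0.0701
```

```bash
python3 -c "
from h import *
snap('wrist','w1');st();print(tool([.5425,-.0938,.095])[0])"
```

```text
clock 2.15
tcp_pos [ 0.5423 -0.0945  0.2002]
tcp_rot [-6.000e-04  9.996e-01  2.890e-02 -4.000e-04]
ft_force [-0.5279  0.2394  0.264 ]
ft_torque [0.0168 0.0048 0.013 ]
opening 0.0699
qpos [ 0.2212  0.3157 -0.1966  1.8762  0.0728  0.9575 -1.5209]
[ 0.00035846 -0.00060085  0.10524059]
```

View pics/w1.png

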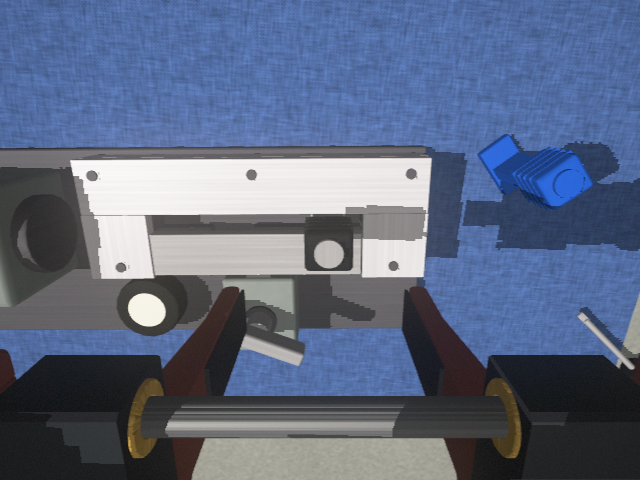

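The wrist view shows the key's grip with its disk at (329,253) and grip edges at u 305–353. The fingers straddle it. I'll check it against depth.

```bash
python3 -c "
from h import *
W,ok,p=cloud('w1');a=np.radians(3.51);X=np.array([np.cos(a),np.sin(a)]);Y=np.array([-X[1],X[0]]);O=np.array([.5410,-.0379])
m=ok&(W[...,2]>.112);m[:,:290]=0;m[:,370:]=0;m[:200]=0;m[285:]=0
q=W[m];print(m.sum(),q.min(0),np.median(q,0),q.max(0));d=q[:,:2]-O;b=np.c_[d@X,d@Y];print(np.percentile(b,[2,50,98],axis=0), cv2.minAreaRect(q[:,:2].astype(np.float32)*1000))
for u,v in((92,176),(411,174),(121,267),(393,266)):
  w=pt('w1',u,v);d=w[:2]-O;print(w,d@X,d@Y)
"
```

```text
2092 [ 0.52992166 -0.11146516  0.11201683] [ 0.54661622 -0.095802    0.12157512] [ 0.55813872 -0.08031067  0.12660742]
[[-0.01236392 -0.07236925]
 [ 0.00201826 -0.05807254]
 [ 0.01220218 -0.04382572]] ((544.05224609375, -95.78433227539062), (26.45143699645996, 30.38998794555664), 3.5103909969329834)
[0.56915843 0.08260644 0.05115985] 0.035483347595985204 0.11855644853579182
[ 0.58460357 -0.15611411  0.05108535] 0.03628438073391299 -0.12066189053478628
[0.49687858 0.06751956 0.05165703] -0.03758458250944995 0.10792304109052099
[ 0.51008318 -0.15095994  0.05017756] -0.037780664930997146 -0.11095503679214727
```

Emit:
jog_arm([
  [[0,0,0],[0.001,0,0.02],0.07],
  [[0,0,0],[0.001,0.0005,0.05],0.07],
  [[0,0,0],[0.001,0.0005,0.08],0.07],
  [[0,0,0],[0.001,0.0005,0.1],0.07],
  [[0,0,0],[0.001,0.0005,0.106],0.07],
  [[0,0,0],[0.001,0.0005,0.106],0.02],
  [[0,0,0],[0.001,0.0005,0.106],0.02],
  [[0,0,0],[0.001,0.0005,0.106],0.02],
], grip_force=30)

```text
clock: 3.15
tcp_pos: [0.5438, -0.0949, 0.0951]
tcp_rot: [-0.0, 1.0, 0.029, 0.0]
ft_force: [0.2, 0.8, -0.4]
opening: 0.0434
```

```bash
python3 -c "
from h import *
st()"
```

```text
clock 3.15
tcp_pos [ 0.5438 -0.0949  0.0951]
tcp_rot [-5.000e-04  9.996e-01  2.890e-02  4.000e-04]
ft_force [ 0.1692  0.7937 -0.3695]
ft_torque [0.0242 0.0425 0.025 ]
opening 0.0434
qpos [ 0.2052  0.4539 -0.182   1.9571  0.1164  0.7398 -1.5577]
```

Emit:
jog_arm([
  [[0,0,0],[0,0,0],0.015],
  [[0,0,0],[0,0,0],0.015],
  [[0,0,0],[0,0,0],0.015],
  [[0,0,0],[0,0,0],0.015],
  [[0,0,0],[0,0,0.002],0.015],
  [[0,0,0],[0,0,0.004],0.015],
  [[0,0,0],[0,0,0.006],0.015],
  [[0,0,0],[0,0,0.006],0.015],
])

```text
clock: 4.15
tcp_pos: [0.5441, -0.0951, 0.0891]
tcp_rot: [-0.0, 1.0, 0.029, 0.001]
ft_force: [0.7, -1.7, 3.8]
opening: 0.0298
```

Emit:
jog_arm([
  [[0,0,0],[0,-0.004,0],0.015],
  [[0,0,0],[0,-0.009,0],0.015],
  [[0,0,0],[0,-0.014,0],0.015],
  [[0,0,0],[0,-0.019,0],0.015],
  [[0,0,0],[0,-0.024,0],0.015],
  [[0,0,0],[0,-0.029,0],0.015],
  [[0,0,0],[0,-0.034,0],0.015],
  [[0,0,0],[0,-0.036,0],0.015],
])

```text
clock: 5.15
tcp_pos: [0.542, -0.0587, 0.0891]
tcp_rot: [-0.0, 1.0, 0.029, 0.001]
ft_force: [-0.4, -3.1, 3.8]
opening: 0.0298
```

Emit:
jog_arm([
  [[0,0,0],[0,-0.002,0],0.015],
  [[0,0,0],[0,-0.004,0],0.015],
  [[0,0,0],[0,-0.006,0],0.015],
  [[0,0,0],[0,-0.007,0],0.015],
  [[0,0,0],[0,-0.008,0],0.015],
  [[0,0,0],[0,-0.009,0],0.015],
  [[0,0,0],[0,-0.01,0],0.015],
  [[0,0,0],[0,-0.01,0],0.015],
])

```text
clock: 6.15
tcp_pos: [0.5414, -0.0485, 0.0891]
tcp_rot: [-0.001, 1.0, 0.029, 0.001]
ft_force: [-0.1, -2.8, 6.1]
opening: 0.03
```

Emit:
jog_arm([
  [[0,0,0],[0,-0.002,0],0.015],
  [[0,0,0],[0,-0.004,0],0.015],
  [[0,0,0],[0,-0.006,0],0.015],
  [[0,0,0],[0,-0.007,0],0.015],
  [[0,0,0],[0,-0.008,0],0.015],
  [[0,0,0],[0,-0.009,0],0.015],
  [[0,0,0],[0,-0.01,0],0.015],
  [[0,0,0],[0,-0.01,0],0.015],
])

```text
clock: 7.15
tcp_pos: [0.5407, -0.0383, 0.0891]
tcp_rot: [-0.001, 1.0, 0.029, 0.001]
ft_force: [0.8, -2.9, 4.7]
opening: 0.0301
```

Emit:
jog_arm([
  [[0,0,0],[0,-0.002,0],0.015],
  [[0,0,0],[0,-0.004,0],0.015],
  [[0,0,0],[0,-0.006,0],0.015],
  [[0,0,0],[0,-0.007,0],0.015],
  [[0,0,0],[0,-0.008,0],0.015],
  [[0,0,0],[0,-0.009,0],0.015],
  [[0,0,0],[0,-0.01,0],0.015],
  [[0,0,0],[0,-0.01,0],0.015],
])

```text
clock: 8.15
tcp_pos: [0.5402, -0.0282, 0.0891]
tcp_rot: [-0.001, 1.0, 0.029, 0.001]
ft_force: [-0.0, -2.6, 3.2]
opening: 0.0303
```

Emit:
jog_arm([
  [[0,0,0],[0,-0.002,0],0.015],
  [[0,0,0],[0,-0.004,0],0.015],
  [[0,0,0],[0,-0.006,0],0.015],
  [[0,0,0],[0,-0.007,0],0.015],
  [[0,0,0],[0,-0.008,0],0.015],
  [[0,0,0],[0,-0.009,0],0.015],
  [[0,0,0],[0,-0.01,0],0.015],
  [[0,0,0],[0,-0.01,0],0.015],
])

```text
clock: 9.15
tcp_pos: [0.5391, -0.0175, 0.0887]
tcp_rot: [-0.001, 1.0, 0.03, 0.0]
ft_force: [-0.3, 0.7, -1.1]
opening: 0.0301
```

The upward force vanished and the drag force went to zero, so the foot dropped at bed y of about 20. I'll press it down to the notch bottom.

Emit:
jog_arm([
  [[0,0,0],[0,0,0.001],0.015],
  [[0,0,0],[0,0,0.002],0.015],
  [[0,0,0],[0,0,0.003],0.015],
  [[0,0,0],[0,0,0.004],0.015],
  [[0,0,0],[0,0,0.005],0.015],
  [[0,0,0],[0,0,0.006],0.015],
  [[0,0,0],[0,0,0.007],0.015],
  [[0,0,0],[0,0,0.007],0.015],
])

```text
clock: 10.15
tcp_pos: [0.5391, -0.0175, 0.0818]
tcp_rot: [-0.001, 1.0, 0.03, 0.0]
ft_force: [-1.7, 0.3, 2.9]
opening: 0.0299
```

```bash
python3 -c "
from h import *
st()
for i in range(3):
  optics.read_camera('wrist'); print(monitor.sense()['ft_force'])"
```

```text
clock 10.15
tcp_pos [ 0.5391 -0.0175  0.0818]
tcp_rot [-1.000e-03  9.996e-01  2.970e-02  1.000e-04]
ft_force [-1.653   0.2752  2.9042]
ft_torque [-0.0681  0.3273 -0.002 ]
opening 0.0299
qpos [ 0.0729  0.4585 -0.1933  1.9928  0.1291  0.7016 -1.7112]
[-0.84513023 -0.42544745  3.17619425]
[-2.01845181 -0.23292323  2.98427557]
[-0.84668424  0.02483147  3.71496342]
```

Emit:
jog_arm([
  [[0,0,0],[0,0,-0.0005],0.05],
  [[0,0,0],[0,0,-0.0005],0.05],
  [[0,0,0],[0,0,-0.0005],0.05],
  [[0,0,0],[0,0,-0.0005],0.05],
  [[0,0,0],[0,0,-0.02],0.05],
  [[0,0,0],[0,0,-0.05],0.05],
  [[0,0,0],[0,0,-0.08],0.05],
  [[0,0,0],[0,0,-0.08],0.05],
])

```text
clock: 11.3
tcp_pos: [0.5407, -0.0176, 0.164]
tcp_rot: [-0.001, 1.0, 0.03, 0.002]
ft_force: [0.3, -0.5, -0.5]
opening: 0.0501
```

```bash
python3 -c "
from h import *
snap('top','top2');snap('wrist','w2');st()
a=np.radians(3.51);X=np.array([np.cos(a),np.sin(a)]);Y=np.array([-X[1],X[0]]);O=np.array([.5410,-.0379])
W,ok,p=cloud('w2')
d=W[...,:2]-O; bx=d@X;by=d@Y
m=ok&(abs(bx)<.02)&(abs(by-.02)<.03)&(W[...,2]>.09)
v,u=np.where(m);print(m.sum(),u.min(),u.max(),v.min(),v.max(),np.percentile(W[m][:,2],[5,50,95]),np.percentile(by[m],[2,50,98]))
W,ok,p=cloud('top2')
d=W[...,:2]-O; bx=d@X;by=d@Y
t=ok&(W[...,2]>.08)&(abs(bx+.085)<.05)&(abs(by)<.05)&(W[...,2]<.095);print(t.sum(),W[t].mean(0));
print(tool([.4557,-.0427,.16]))
"
```

```text
clock 11.4
tcp_pos [ 0.5389 -0.0177  0.1615]
tcp_rot [-9.000e-04  9.996e-01  2.970e-02  0.000e+00]
ft_force [ 0.6354  0.2933 -0.446 ]
ft_torque [ 0.0301 -0.0027  0.005 ]
opening 0.0499
qpos [ 0.091   0.3456 -0.2107  1.9373  0.0906  0.8676 -1.6777]
13229 165 493 239 479 [0.10774295 0.20231161 0.25438004] [-0.00928049  0.01705751  0.04926809]
0 [nan nan nan]
(array([-0.08451109,  0.02000344,  0.00145324]), array([[ 9.98236523e-01,  5.93619706e-02,  2.45855479e-05],
       [ 5.93618260e-02, -9.98234851e-01,  1.83169182e-03],
       [ 1.33274987e-04, -1.82700223e-03, -9.99998322e-01]]))<string>:11: RuntimeWarning: Mean of empty slice.
  ret = um.true_divide(
```

View pics/w2.png

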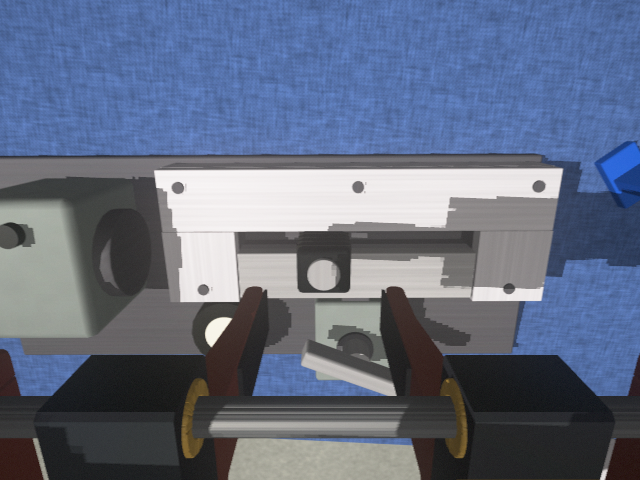

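The key stands in the slot with its disk at (324,273), about mid-slot, and the fingers are clear. Next is the T-handle. I'll check the key's height from this picture at the same time.

Emit:
jog_arm([
  [[0,0,-9],[-0.01,0.003,0],0.05],
  [[0,0,-18],[-0.025,0.006,0],0.05],
  [[0,0,-27],[-0.04,0.01,0],0.05],
  [[0,0,-36],[-0.055,0.013,0],0.05],
  [[0,0,-45],[-0.07,0.016,0],0.05],
  [[0,0,-54],[-0.08,0.019,0],0.05],
  [[0,0,-62],[-0.0845,0.02,0],0.05],
  [[0,0,-68],[-0.0845,0.02,0],0.05],
])

```text
clock: 12.4
tcp_pos: [0.4543, -0.0429, 0.1601]
tcp_rot: [-0.002, 0.811, 0.585, -0.0]
ft_force: [-0.6, -0.3, 0.1]
opening: 0.0497
```

```bash
python3 -c "
from h import *
st();print(tool([.4557,-.0427,.078]))
for u,v in((324,250),(310,258),(340,258),(324,273)): print(pt('w2',u,v))
"
```

```text
clock 12.4
tcp_pos [ 0.4543 -0.0429  0.1601]
tcp_rot [-1.60e-03  8.11e-01  5.85e-01 -5.00e-04]
ft_force [-0.6453 -0.2518  0.1153]
ft_torque [-0.018  -0.0539  0.0404]
opening 0.0497
qpos [ 0.3447  0.2426 -0.4368  2.1049  0.1358  0.8232 -0.4948]
(array([0.00051107, 0.00150547, 0.08211985]), array([[ 0.31559406,  0.94889059, -0.00265398],
       [ 0.94889357, -0.31558912,  0.00212029],
       [ 0.00117436, -0.00318749, -0.99999423]]))
[ 0.55099288 -0.01582011  0.10786215]
[ 0.54654943 -0.00844199  0.10968579]
[ 0.5475575  -0.0247705   0.10971851]
[ 0.53921599 -0.01653832  0.11212045]
```

The grip top is at z 109 mm, which puts the foot at 12 mm, fully down. I'll take the T-handle at its centre.

Emit:
jog_arm([
  [[0,0,0],[0.0005,0.0015,0.03],0.05],
  [[0,0,0],[0.0005,0.0015,0.06],0.05],
  [[0,0,0],[0.0005,0.0015,0.08],0.05],
  [[0,0,0],[0.0005,0.0015,0.082],0.05],
  [[0,0,0],[0.0005,0.0015,0.082],0.0],
  [[0,0,0],[0.0005,0.0015,0.082],0.0],
  [[0,0,0],[0.0005,0.0015,0.082],0.0],
  [[0,0,0],[0.0005,0.0015,0.082],0.0],
], grip_force=60)

```text
clock: 13.4
tcp_pos: [0.4563, -0.0428, 0.079]
tcp_rot: [-0.001, 0.811, 0.585, -0.0]
ft_force: [-0.6, -0.5, 13.0]
opening: 0.0135
```

Emit:
jog_arm([
  [[0,0,0],[0,0,0],0.0],
  [[0,0,0],[0,0,0],0.0],
  [[0,0,0],[0,0,0],0.0],
  [[0,0,0],[0,0,0],0.0],
  [[0,0,0],[0,0,0],0.0],
  [[0,0,0],[0,0,0],0.0],
  [[0,0,0],[0,0,0],0.0],
  [[0,0,0],[0,0,0],0.0],
])

```text
clock: 14.4
tcp_pos: [0.4561, -0.0427, 0.0792]
tcp_rot: [-0.001, 0.811, 0.585, -0.0]
ft_force: [-3.7, 1.0, 5.5]
opening: 0.0115
```

```bash
python3 -c "
from h import *
st()"
```

```text
clock 14.4
tcp_pos [ 0.4561 -0.0427  0.0792]
tcp_rot [-1.200e-03  8.111e-01  5.849e-01 -2.000e-04]
ft_force [-3.6876  0.98    5.4777]
ft_torque [ 0.1233  0.5057 -0.1276]
opening 0.0115
qpos [ 0.295   0.3784 -0.3963  2.165   0.238   0.6404 -0.5894]
```

Emit:
jog_arm([
  [[0,0,3],[0,0,-0.001],0.0],
  [[0,0,6],[0,0,-0.001],0.0],
  [[0,0,9],[0,0,-0.001],0.0],
  [[0,0,12],[0,0,-0.001],0.0],
  [[0,0,15],[0,0,-0.001],0.0],
  [[0,0,18],[0,0,-0.001],0.0],
  [[0,0,21],[0,0,-0.001],0.0],
  [[0,0,24],[0,0,-0.001],0.0],
])

```text
clock: 15.4
tcp_pos: [0.457, -0.0433, 0.0793]
tcp_rot: [-0.001, 0.915, 0.403, 0.0]
ft_force: [5.6, -1.7, -14.7]
opening: 0.0113
```

```bash
cat > t.py <<'E'
from h import *
T=[]
for i in range(4):
    s=monitor.sense();T.append(s['ft_torque'][2]);optics.read_camera('wrist')
q=s['tcp_rot'];print('yaw',np.degrees(2*np.arctan2(q[2],q[1])),'Tz',np.round(T,3),np.mean(T),s['tcp_pos'],s['ft_force'],s['opening'],s['qpos'][6],s['clock'])
E
python3 t.py
```

```text
yaw 47.61361697862341 Tz [0.283 0.165 0.095 0.06 ] 0.15061674284754792 [ 0.45703694 -0.04334524  0.07930175] [  5.7409344   -0.84348767 -13.38162308] 0.011435210280215378 -0.950718063317156 15.55
```

Emit:
jog_arm([
  [[0,0,1.5],[0,0,0],0.0],
  [[0,0,3],[0,0,0],0.0],
  [[0,0,4.5],[0,0,0],0.0],
  [[0,0,6],[0,0,0],0.0],
  [[0,0,7.5],[0,0,0],0.0],
  [[0,0,9],[0,0,0],0.0],
  [[0,0,10.5],[0,0,0],0.0],
  [[0,0,12],[0,0,0],0.0],
])

```text
clock: 16.6
tcp_pos: [0.4575, -0.0438, 0.0793]
tcp_rot: [-0.0, 0.952, 0.305, 0.001]
ft_force: [4.7, -3.8, -8.9]
opening: 0.0115
```

```bash
python3 t.py
```

```text
yaw 35.53158644109527 Tz [0.224 0.247 0.162 0.179] 0.20304114853778493 [ 0.45744849 -0.04378345  0.07927355] [  4.60242267  -2.37546916 -10.14272979] 0.011142713269578983 -1.1328668056010103 16.75
```

Emit:
jog_arm([
  [[0,0,1.5],[0,-0.0005,0.0003],0.0],
  [[0,0,3],[0,-0.001,0.0005],0.0],
  [[0,0,4.5],[0,-0.001,0.0005],0.0],
  [[0,0,6],[0,-0.001,0.0005],0.0],
  [[0,0,7.5],[0,-0.001,0.0005],0.0],
  [[0,0,9],[0,-0.001,0.0005],0.0],
  [[0,0,10.5],[0,-0.001,0.0005],0.0],
  [[0,0,12],[0,-0.001,0.0005],0.0],
])

```text
clock: 17.8
tcp_pos: [0.4577, -0.0443, 0.0792]
tcp_rot: [0.0, 0.979, 0.202, 0.001]
ft_force: [4.6, -6.4, -3.7]
opening: 0.0115
```

```bash
python3 t.py
```

```text
yaw 23.380882504993572 Tz [0.281 0.26  0.214 0.216] 0.24279869221939582 [ 0.45775539 -0.04428818  0.07923653] [ 4.47337853 -6.83480759 -4.06836426] 0.01113072860081863 -1.3173852451269517 17.95
```

Emit:
jog_arm([
  [[0,0,1.5],[0,-0.0005,0],0.0],
  [[0,0,3],[0,-0.001,0],0.0],
  [[0,0,4.5],[0,-0.001,0],0.0],
  [[0,0,6],[0,-0.001,0],0.0],
  [[0,0,7.5],[0,-0.001,0],0.0],
  [[0,0,9],[0,-0.001,0],0.0],
  [[0,0,10.5],[0,-0.001,0],0.0],
  [[0,0,12],[0,-0.001,0],0.0],
])

```text
clock: 19.0
tcp_pos: [0.4579, -0.0448, 0.0793]
tcp_rot: [0.001, 0.995, 0.098, 0.002]
ft_force: [5.2, -7.5, -8.2]
opening: 0.0115
```

```bash
python3 t.py
```

```text
yaw 11.229752913883415 Tz [0.317 0.267 0.221 0.201] 0.25161843823095736 [ 0.45788552 -0.04485909  0.07925434] [ 4.31129833 -7.43649549 -8.49536889] 0.011680850203159588 -1.5016407498539486 19.15
```

Emit:
jog_arm([
  [[0,0,1.5],[0,-0.0005,0],0.0],
  [[0,0,3],[0,-0.001,0],0.0],
  [[0,0,4.5],[0,-0.001,0],0.0],
  [[0,0,6],[0,-0.001,0],0.0],
  [[0,0,7.5],[0,-0.001,0],0.0],
  [[0,0,9],[0,-0.001,0],0.0],
  [[0,0,10.5],[0,-0.001,0],0.0],
  [[0,0,12],[0,-0.001,0],0.0],
])

```text
clock: 20.2
tcp_pos: [0.4579, -0.0455, 0.0793]
tcp_rot: [0.002, 1.0, -0.008, 0.002]
ft_force: [4.6, -8.8, -7.4]
opening: 0.0114
```

```bash
python3 t.py
```

```text
yaw -0.9172121169617022 Tz [0.347 0.315 0.322 0.314] 0.3245208657204923 [ 0.45792781 -0.04544857  0.07925211] [ 4.80241229 -7.95473591 -8.59353701] 0.01161439688479548 -1.6857511596552874 20.35
```

Resistance is now rising and no longer relaxes, so the pinch began at about 1.0 rad and I am at 1.26 rad. One more 12° step should put it mid-range.

Emit:
jog_arm([
  [[0,0,1.5],[0,-0.0005,0],0.0],
  [[0,0,3],[0,-0.001,0],0.0],
  [[0,0,4.5],[0,-0.001,0],0.0],
  [[0,0,6],[0,-0.001,0],0.0],
  [[0,0,7.5],[0,-0.001,0],0.0],
  [[0,0,9],[0,-0.001,0],0.0],
  [[0,0,10.5],[0,-0.001,0],0.0],
  [[0,0,12],[0,-0.001,0],0.0],
])

```text
clock: 21.4
tcp_pos: [0.4578, -0.0461, 0.0792]
tcp_rot: [0.002, 0.993, -0.114, 0.002]
ft_force: [3.5, -8.6, -6.7]
opening: 0.0114
```

```bash
python3 t.py
```

```text
yaw -13.06515603932718 Tz [0.411 0.352 0.291 0.328] 0.34532808059532993 [ 0.45787645 -0.04608367  0.07923382] [ 3.08621464 -8.49350615 -5.92342636] 0.011638353054312928 -1.8694228221074827 21.55
```

Torque peaked at about 0.41 N m, roughly 0.16 over the baseline, so about 0.5 rad of pinch, which is snug. I'll let go and lift.

Emit:
jog_arm([
  [[0,0,0],[0,0,0],0.04],
  [[0,0,0],[0,0,0],0.04],
  [[0,0,0],[0,0,0],0.04],
  [[0,0,0],[0,0,0],0.04],
  [[0,0,0],[0,0,-0.02],0.04],
  [[0,0,0],[0,0,-0.06],0.04],
  [[0,0,0],[0,0,-0.11],0.04],
  [[0,0,0],[0,0,-0.15],0.04],
])

```text
clock: 22.6
tcp_pos: [0.4573, -0.0451, 0.2312]
tcp_rot: [0.002, 0.994, -0.114, 0.003]
ft_force: [0.2, 0.6, -0.1]
opening: 0.0403
```

Emit:
jog_arm([
  [[0,0,0],[-0.02,0.04,0],0.04],
  [[0,0,0],[-0.03,0.09,0],0.04],
  [[0,0,0],[-0.04,0.14,0],0.04],
  [[0,0,0],[-0.04,0.19,0],0.04],
  [[0,0,0],[-0.04,0.23,0],0.04],
  [[0,0,0],[-0.04,0.25,0],0.04],
  [[0,0,0],[-0.04,0.25,0],0.04],
  [[0,0,0],[-0.04,0.25,0],0.04],
])

```text
clock: 23.6
tcp_pos: [0.3621, -0.2785, 0.2315]
tcp_rot: [0.002, 0.994, -0.113, 0.003]
ft_force: [0.0, 0.3, -0.2]
opening: 0.0399
```

```bash
python3 -c "
from h import *
snap('top','top3');st()
a=np.radians(3.51);X=np.array([np.cos(a),np.sin(a)]);Y=np.array([-X[1],X[0]]);O=np.array([.5410,-.0379])
W,ok,p=cloud('top3');d=W[...,:2]-O;bx=d@X;by=d@Y
t=ok&(W[...,2]>.078)&(W[...,2]<.1)&(abs(bx+.085)<.05)&(abs(by)<.05)
q=W[t][:,:2];v=np.linalg.svd(q-q.mean(0))[2][0];print('T',t.sum(),q.mean(0),np.degrees(np.arctan2(v[1],v[0])))
k=ok&(abs(bx)<.025)&(abs(by-.02)<.03)&(W[...,2]>.095)
print('key',k.sum(),np.percentile(W[k][:,2],[25,50,75,95]),np.median(bx[k]),np.median(by[k]))
cv2.imwrite('pics/c3.png',cv2.resize(p[195:295,225:405,::-1],None,fx=4.4,fy=4.4,interpolation=cv2.INTER_CUBIC))
"
```

```text
clock 23.65
tcp_pos [ 0.3622 -0.2784  0.2316]
tcp_rot [ 0.0016  0.9936 -0.1128  0.0028]
ft_force [ 0.3837 -0.1856  0.008 ]
ft_torque [ 0.0127 -0.0147  0.0205]
opening 0.0398
qpos [ 0.3281  0.1047  0.2052  2.0697 -0.0251  0.963  -1.2504]
T 168 [ 0.45490714 -0.04260921] 167.3634388761141
key 146 [0.10739633 0.10919806 0.11127673 0.11421604] -0.0002730363560963607 0.022899350360733452
```

View pics/c3.png

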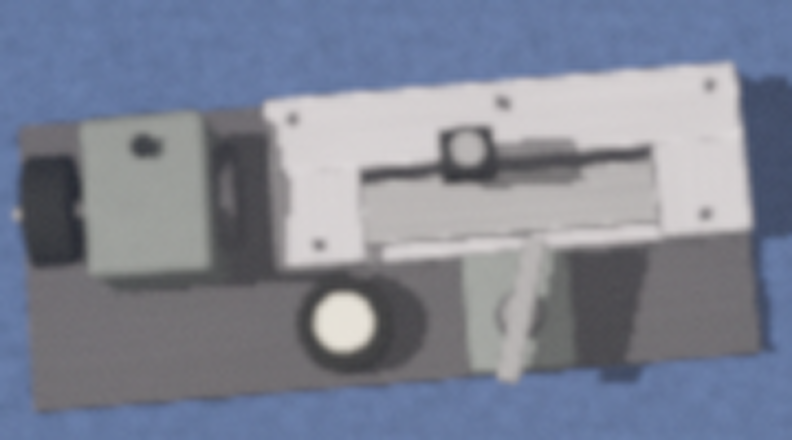

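The key's grip top is at z 109 mm, so the foot is at 12 mm. The handle turned 84° (1.47 rad), which is at least 0.37 rad and at most 0.97 rad past the start of the pinch for any onset the text allows. tyre_a is unmoved at (343,321). Handing in.

```bash
python3 -c "
from h import *
print(workorder.finish_job());st()"
```

```text
the job is handed in; nothing more can be done
None
the job is handed in; nothing more can be done
```

I pressed the key 6 mm and dragged it left until its foot dropped into the hidden notch at bed y of about 20–23 mm. I then pressed it to the bottom, let go, and turned the T-handle 84° (1.47 rad) clockwise. After letting go I moved the arm clear and handed the job in at about 23.7 s; no verdict is reported.

**Foot in the notch:** the upward force vanished as the foot dropped, and pressing on met about 3 N at the bottom. After clamping, the grip top was at z of about 109 mm, which puts the foot at 12 mm.

**Clamp:** resistance at the handle rose from about 0.25 to 0.41 N m, which suggests about 0.5 rad of pinch (about 24 N). For any pinch start the task allows, the angle means 0.37 to 0.97 rad (about 18 to 47 N), so the 65 N limit was not reached. The torque readings were noisy, so "snug" is an estimate. I could not measure the pinch force directly.

**Other contacts:** lifting off the T-handle pulled up on it with up to about 15 N. In the last picture tyre_a had not moved. I did not re-measure the other bystanders, but the arm never went near them.

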